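# Test the shutter spring and hold the cover over the sample port

## Task

Test the sample port's sprung shutter slide: pull its upright tab straight out until the tab's outer face is at the long line of the scale (30 mm of travel), hold it there about a second, then let it spring fully home. Next lift the rectangular cover plate by its handle and hold it level about 10 mm above the port's top face, not touching it, with each of the four threaded holes wholly within the outline of a hole of the plate, ready for the screws. Finish while still holding it there, motionless, without putting it down or letting go, and leave everything else on the bench where it is.

Things in the scene. Friction and masses are not known exactly. Their poses are not given: they have to be found in the camera images.
- port: Sample port, fixed to the bench left or right: grey block 134 x 110 mm (x by y), 50 mm high; bare aluminium top face 130 x 106 mm with a dark round aperture and four threaded holes. On its -x side a scale ledge, 70 mm wide, 8 mm high, runs out to 160 mm from the centre: short ticks every 10 mm, a long line 30 mm past rest. Origin: centre of underside; x away from the ledge, z up.
- shutter (a joint): Pull-out of the shutter slide in m: 0 fully home, 0.030 at the long line, stop at 0.045. The slide moves along the port's -x. A spring pulls it home, with about 2 N at 0 and 5 N at the line.
- shutter_tab (a point): Grip point of the shutter slide's upright steel tab, on its middle line, 16 mm below its top. The tab is 16 mm thick (port's x), 24 mm wide (port's y), its top 52 mm above the bench; at rest its centre is 96 mm from the port's centre, about 29 mm in front of the block. Moves with the slide; axes parallel to the port's.
- cover_grip (a point): Centre of the handle of the cover: a loose aluminium plate 130 x 106 x 5 mm (x, y, z), about 0.3 kg, flat on the bench, a 14 mm hole near each corner. Dark bridge handle along its x, 64 long, 16 wide, bar from 19 to 41 mm above the underside. The point is 30 mm above the underside over the plate's centre; x along the handle, z up. Same after a half turn: either way round will do.
- cover_hole0 (a point): A corner hole of the cover, at its underside: +50 mm in the cover's x, +40 mm in its y from the centre.
- cover_hole2 (a point): The diagonally opposite hole of the cover, at its underside: -50 mm in x, -40 mm in y.
- port_hole0 (a point): The mouth of a threaded hole in the port's top face: +50 mm in the port's x, +40 mm in its y from the centre, 50 mm above the bench. The other three mirror it.
- port_hole2 (a point): The mouth of the diagonally opposite threaded hole: -50 mm in the port's x, -40 mm in its y.
- driver_grip (a point): Bystander: a screwdriver about 170 mm long lying along the middle of the bench, handle nearest the robot; this point is in its handle.
- cup: Bystander: a small white open sample cup, 36 mm across, 32 mm high; origin at its underside.
- screws: Bystander: a grey tray 70 x 70 x 18 mm with four screws; origin at its underside.
- blank: Bystander: a round aluminium lid 80 mm across and 6 mm thick with a small knob, 28 mm high in all; origin at its underside. Not the cover.
- standard_center (a point): Bystander: a steel disc 40 mm across and 14 mm high; its centre.
- jar: Bystander: an amber jar 60 mm across, 90 mm high; origin at its underside.
Mind the look-alikes: they are no part of the job. Leave any orange or turquoise look-alike of the part that bears cover_grip alone.

How it is judged:
By the outcome, as a careful person would: the job done as asked, in the order asked, and still so for the second after the job is handed in, while the arm keeps its last pose, push and grip.
It also fails if it takes over 56 s, if anything falls off the work surface, if the arm or the gripper's body presses on something with over 40 N, if the wrist force passes 120 N, or if a joint passes its speed limit or range.

## Robot

A 6-joint arm with a two-finger parallel gripper is mounted at the origin on the work surface. World frame = base frame: x ahead of the robot, y to its left, z up, the work surface at z = 0. Lengths are in mm, angles in rad, forces in N, time in s.
With the tool pointing down it reaches from about 400 to 825 mm from the base axis. Payload 7 kg.
Tool frame: the origin (TCP) lies between the finger pads; the fingertips stand 22 mm ahead of it and the grasp point (between the pads) lies 3 mm ahead of it; z points along the fingers, y is the line along which they close (so a half turn about z gives the same grasp; the last joint's range is limited). The gripper opens to 88 mm and grips with 3 to 60 N. Pads are 19 mm wide; open, the fingers measure 130 mm over their backs; the gripper's body (78 mm by 193 mm) begins 47 mm behind the grasp point.
Start: joints at [0.288, 0.359, 0.012, 0, -1.224, -0.288], TCP at [674.978, -0.019, 248.561] pointing down, gripper open.
Joint ranges: [-3.07, 3.07], [-1.43, 2.12], [-1.02, 1.25], [-3.03, 1.67], [-3.05, -0], [-3.03, 3.03]. Speed limits (rad/s): [2.39, 2.39, 3.01, 3.14, 3.14, 3.14].

## Interface

Orientations are given as [roll, pitch, yaw] about the fixed x, y, z axes, in that order (R = Rz(yaw) Ry(pitch) Rx(roll)).
In Python, from station import arm, capture, silhouettes gives the robot as it stands.
- The arm moves only by the tool move_arm, never from a script. Its argument "moves" is a list of rows, each a list of 7 numbers: the shift along the tool's x, y, z in mm, then the turn, a rotation vector about the tool's x, y, z in rad, then the opening in per cent of the stroke, from 0 (shut) to 100 (fully open). A call has 1 to 20 rows; each row shifts and turns the commanded pose from where the row before left it, along the tool's axes as they then stand; what a row does not reach is not made up. A row lasts 1/10 s, in which the tool goes at most 50 mm and 8.59 degrees, less where a joint would pass 70% of its speed; a pose out of reach is approached as far as the arm can. A call is refused whole if a number of a shift passes 50 or a number of a turn 0.15, either way. A call with a gripper value outside its range is refused whole. The fingers move at their own pace and stop on an object; "force" is the grip in N (left out, the last holds). Time passes only in rows, so rows that do not move let the fingers close. It gives the time, the measured TCP pose, the force, the opening and the grip force at its end, in the units of the state.
- arm.get_state(): the state, without advancing time (a new reading comes with each control period).
- capture(name): name is "scene" or "side" or "wrist"; returns a dict with "frame" (384x512x3 uint8, red, green, blue), "range_z" (384x512 float32, mm along the optical axis (not along the pixel's ray), 0 where there is no reading), "intrinsics" (3x3 intrinsics, pixels), "position" and "orientation" of the camera in the world. Camera axes: x right, y down, z forward; pixel columns grow to the right and rows downward; lengths in mm; the calibration is good to about 2 mm. A picture is of the moment at which its call begins.
- arm.sign_off(): hands the job in; it is judged then, once.
Trained networks look in a picture, given as the dict that the camera call returned (one of the last four; its "shot" number tells which), for a name from the list of things; names that differ only in an ending like _2 or _b are one class to them, and where a whole thing is asked for, a point or a joint stands for the part that bears it (a point fixed in the world has none). Each returns a list of dicts, best first, with "confidence" (0 to 1); they miss things now and then, are a little off and sometimes report something else, mostly with a low value. They report only what shows in the picture. A call takes as long as a camera call. They do not tell look-alikes from the thing itself.
- silhouettes(picture, target): "region" (384x512 bool, what is visible of it) and "centre" ([row, column] in pixels, amid what is visible of it).
The state is a dict: "clock": time; "joint_positions": joint angles; "qd": joint speeds; "tau": joint torques, N m; "ee_pos": TCP position; "eef_rot": TCP orientation; "force": force on the tool from outside, world axes, zero at the start; "torque": the same for the moment, N m; "width": finger opening in mm; "finger_force": force on a finger pad.
Only numpy, scipy, OpenCV 4.12 (cv2) and the standard library are available. Lean on these libraries where they do the work, as an engineer would, in place of code of your own. Each camera call takes 0.05 s, during which the arm holds its last target. There are 200 camera calls.

## Working session

There is one attempt and no reset: what is moved stays moved. The work goes in short steps, Python scripts to look and compute and a tool call to move; the robot and the scene stay as the last step left them, time stands still between calls to the robot, and variables do not carry over. Pictures are saved under pics/ and viewed, at most 10 in all, crops included, and the job is handed in when it is done.

Besides the shell and the picture viewer there is one more tool, called after "Request:" by a JSON object that holds its "name" and its "arguments", one argument or row to a line. move_arm: Moves the arm, as the interface text tells. Its arguments: {"type":"object","properties":{"moves":{"type":"array"},"force":{"type":"number"}},"required":["moves"]}

```bash
mkdir -p pics; ls; cat > h.py <<'E'
import numpy as np, cv2
from station import arm, capture, silhouettes
from scipy.spatial.transform import Rotation as R
def rot(o):
    o=np.array(o,float)
    return o if o.shape==(3,3) else (R.from_euler('xyz',o).as_matrix() if o.size==3 else R.from_quat(o).as_matrix())
def cloud(p):
    K=np.array(p['intrinsics']);z=p['range_z'];v,u=np.mgrid[:z.shape[0],:z.shape[1]]
    c=np.stack([(u-K[0,2])/K[0,0]*z,(v-K[1,2])/K[1,1]*z,z],-1)
    w=c@rot(p['orientation']).T+np.array(p['position']); w[z<=0]=np.nan
    return w
E
cat > a.py <<'E'
from h import *
print({k:np.round(v,3) for k,v in arm.get_state().items()})
for n in ['scene','side']:
    p=capture(n); cv2.imwrite(f'pics/{n}0.png',p['frame'][:,:,::-1]); w=cloud(p)
    print(n,p['position'],p['orientation'])
    for t in ['port','shutter','shutter_tab','cover_grip','driver_grip','cup','screws','blank','standard_center','jar']:
        for d in silhouettes(p,t)[:3]:
            m=d['region']&~np.isnan(w[...,2]); print(t,round(d['confidence'],2),np.round(d['centre']),m.sum(),np.round(np.median(w[m],0)) if m.any() else '')
E
python3 a.py
```

```text
pics
{'clock': np.float64(0.0), 'joint_positions': array([ 0.288,  0.359,  0.011, -0.   , -1.224, -0.288]), 'qd': array([ 0.001, -0.001,  0.001, -0.   ,  0.001, -0.001]), 'tau': array([-1.0000e-03, -5.8273e+01,  2.9306e+01,  6.9970e+00,  7.0000e-03,
       -0.0000e+00]), 'ee_pos': array([ 6.74532e+02, -1.10000e-02,  2.47601e+02]), 'eef_rot': array([ 3.14 , -0.   , -1.571]), 'force': array([-0.331, -0.123,  1.122]), 'torque': array([0.023, 0.031, 0.002]), 'finger_force': np.float64(0.0), 'width': np.float64(87.669)}
scene [1113.86616776   42.35255268 1018.3851666 ] [-2.56824768  0.0058512   1.62421421]
port 0.86 [216. 181.] 2106 [ 552. -188.   48.]
shutter_tab 0.46 [193. 188.] 74 [ 463. -185.   47.]
cover_grip 0.89 [153. 349.] 897 [258. 347.   5.]
cover_grip 0.76 [175. 290.] 966 [371. 133.   5.]
cover_grip 0.59 [240. 297.] 1328 [596. 163.   5.]
cup 0.67 [266. 233.] 145 [686. -18.  17.]
cup 0.44 [244. 300.] 1383 [596. 164.   5.]
screws 0.55 [299. 252.] 694 [784.  41.   5.]
blank 0.73 [217. 364.] 457 [503. 378.   6.]
standard_center 0.65 [263. 365.] 174 [663. 358.  14.]
jar 0.96 [237. 108.] 570 [ 646. -367.   69.]
side [  98.45971996 -510.33497504  882.29641941] [-2.47063593  0.01235468 -0.70962626]
port 0.86 [242. 312.] 3754 [ 510. -199.   48.]
shutter 0.75 [251. 289.] 194 [ 453. -191.   35.]
shutter 0.33 [242. 310.] 3909 [ 510. -199.   48.]
shutter_tab 0.46 [254. 289.] 228 [ 456. -190.   28.]
cover_grip 0.94 [180. 105.] 1385 [242. 341.   5.]
cover_grip 0.88 [154. 240.] 1207 [583. 155.   5.]
cover_grip 0.6 [202. 182.] 1567 [357. 126.   5.]
driver_grip 0.65 [207. 242.] 337 [467.  -3.  21.]
driver_grip 0.6 [155. 240.] 1257 [583. 156.   5.]
cup 0.38 [155. 241.] 1194 [581. 157.   5.]
screws 0.9 [143. 315.] 488 [785.  39.   8.]
screws 0.52 [243. 312.] 3828 [ 511. -199.   48.]
blank 0.88 [132. 174.] 367 [489. 372.   6.]
standard_center 0.62 [109. 218.] 83 [655. 354.  13.]
jar 0.63 [260. 401.] 1024 [ 614. -382.   68.]
```

```bash
python3 -c "
import cv2,numpy as np
a=cv2.imread('pics/scene0.png')[110:330,80:400];b=cv2.imread('pics/side0.png')[90:300,60:380]
a=cv2.resize(a,None,fx=1.25,fy=1.25);b=cv2.resize(b,None,fx=1.25,fy=1.25)
cv2.imwrite('pics/both.png',np.vstack([a,b]))
c=np.hstack([cv2.imread('pics/scene0.png'),cv2.imread('pics/side0.png')]);print(a.shape,b.shape)"
```

```text
(275, 400, 3) (262, 400, 3)
```

View pics/both.png

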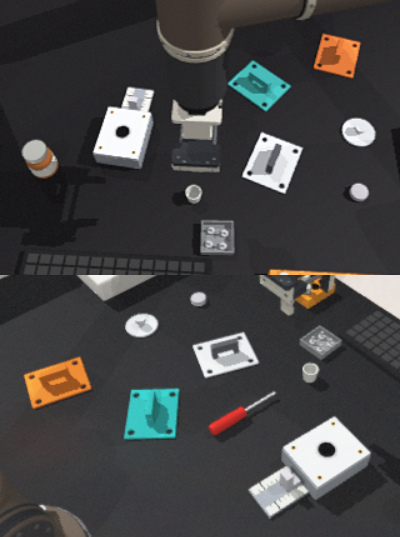

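The picture shows three plates of the same form. Scene pixels as (row, col): orange (153,349), turquoise (175,290), bare aluminium (240,297). There is also a round lid at (217,364). By the description the cover is the bare aluminium one at about (590,160) mm. The port is on the right at (216,181), with its ledge towards the robot.

```bash
cat >> h.py <<'E'
def rect(w,mask,size):
    """fit a rectangle of known size (centre x,y, yaw) to the world xy points in mask"""
    P=w[mask][:,:2].astype(np.float32)
    (c,s,a)=cv2.minAreaRect(P)
    if s[0]<s[1]: s=s[::-1];a+=90
    return np.round(c,1),np.round(s,1),round((a+90)%180-90,2)
def near(w,c,r,z0,z1): return (np.hypot(w[...,0]-c[0],w[...,1]-c[1])<r)&(w[...,2]>z0)&(w[...,2]<z1)
E
cat > b.py <<'E'
from h import *
for n in ['scene','side']:
    p=capture(n); w=cloud(p)
    for nm,c,r,z0,z1 in [('port',(545,-192),95,44,56),('plate',(590,160),95,2.5,12),('handle',(590,160),45,30,50),('tab',(455,-190),35,44,58)]:
        m=near(w,c,r,z0,z1)
        if nm=='plate': m=cv2.morphologyEx(m.astype(np.uint8),cv2.MORPH_OPEN,np.ones((3,3)))>0
        print(n,nm,m.sum(),*rect(w,m,None),np.round(np.median(w[m],0),1))
p=capture('wrist');print(p['position'],p['orientation'],p['intrinsics'])
s=capture('side')['frame'][130:190,195:285,::-1]
s=cv2.resize(s,(480,320),interpolation=2);f=cv2.resize(p['frame'][:,:,::-1],None,fx=.6,fy=.6)
cv2.imwrite('pics/b.png',np.vstack([cv2.copyMakeBorder(f,0,0,0,480-f.shape[1],0) if f.shape[1]<=480 else f,s]))
E
python3 b.py
```

```text
scene port 1415 [ 536.7 -192.5] [170. 109.] -7.04 [ 555.3 -194.    49.8]
scene plate 840 [592.2 165.7] [130.3 106.8] -21.18 [603.3 157.8   5.3]
scene handle 119 [592.  165.1] [65.1 16.1] -21.21 [594.1 163.8  40.4]
scene tab 44 [ 469.3 -188.8] [42.1 24.7] -15.78 [ 459.4 -185.6   49.7]
side port 2145 [ 533.4 -195.3] [167.  108.9] -6.49 [ 545.5 -199.2   50.1]
side plate 684 [588.5 164.2] [130.4 110.3] -21.04 [573.5 150.7   5.1]
side handle 138 [588.5 164.2] [64.5 20.4] -19.2 [587.1 162.   39.5]
side tab 106 [ 467.7 -191.7] [42.8 31.1] -4.1 [ 457.2 -189.6   50.8]
[675.58482289 -66.91889437 385.08325795] [2.88335677e+00 1.81188203e-04 3.14112290e+00] [[298.90104776   0.         260.66375337]
 [  0.         298.90104776 194.25645346]
 [  0.           0.           1.        ]]
```

View pics/b.png

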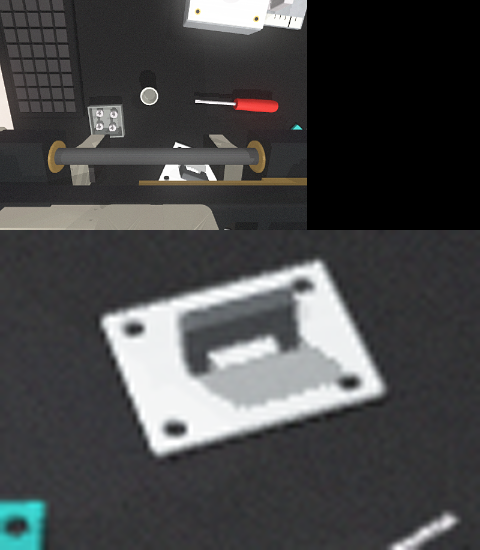

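The crop confirms it: an aluminium plate with four corner holes and a dark bridge handle. I'll move over the tab, with tool x along the port's x, and look closely at the port.

Request:
{"name": "move_arm", "arguments": {
  "moves": [
    [23, 25, 0, 0, 0, 0, 100],
    [23, 25, 0, 0, 0, 0, 100],
    [23, 25, 0, 0, 0, 0, 100],
    [23, 25, 0, 0, 0, 0, 100],
    [23, 25, 0, 0, 0, 0, 100],
    [23, 25, 0, 0, 0, 0, 100],
    [23, 25, 0, 0, 0, 0, 100],
    [23, 25, 0, 0, 0, 0, 100],
    [0, 0, 0, 0, 0, -0.145, 100],
    [0, 0, 0, 0, 0, -0.145, 100],
    [0, 0, 0, 0, 0, -0.145, 100],
    [0, 0, 0, 0, 0, -0.145, 100],
    [0, 0, 0, 0, 0, -0.145, 100],
    [0, 0, 0, 0, 0, -0.145, 100],
    [0, 0, 0, 0, 0, -0.145, 100],
    [0, 0, 0, 0, 0, -0.145, 100],
    [0, 0, 0, 0, 0, -0.145, 100],
    [0, 0, 0, 0, 0, -0.145, 100],
    [0, 0, 0, 0, 0, 0, 100],
    [0, 0, 0, 0, 0, 0, 100]
  ]
}}

```text
clock: 3.3
ee_pos: [475.0, -184.0, 248.7]
eef_rot: [-3.142, -0.0, -0.125]
force: [-0.3, -0.5, -0.3]
width: 87.6
finger_force: 0.0
```

```bash
cat > c.py <<'E'
from h import *
for n in ['wrist','scene','side']:
    p=capture(n); w=cloud(p)
    m=near(w,(555,-198),95,44,56)
    P=w[m]; yaw=np.radians(-6.9); t=(P[:,:2]-[457,-187])@[np.cos(yaw),np.sin(yaw)]
    P=P[t>20]
    (c,s,a)=cv2.minAreaRect(P[:,:2].astype(np.float32)); print(n,'port top',np.round(c,1),np.round(s,1),round(a,2),round(np.median(P[:,2]),1))
    m=near(w,(457,-187),30,44,58); P=w[m]; t=(P[:,:2]-[457,-187])@[np.cos(yaw),np.sin(yaw)]; P=P[t<20]
    if len(P)>8: (c,s,a)=cv2.minAreaRect(P[:,:2].astype(np.float32)); print(n,'tab',len(P),np.round(c,1),np.round(s,1),round(a,2),round(np.median(P[:,2]),1))
    for t in ['port_hole0','shutter_tab']:
        for d in silhouettes(p,t)[:5]:
            r,cc=np.round(d['centre']).astype(int); print(t,round(d['confidence'],2),d['centre'],np.round(w[r,cc],1),d['region'].sum())
    if n=='wrist': cv2.imwrite('pics/c.png',p['frame'][:,:,::-1]); print(p['position'],p['orientation'])
print(np.round(arm.get_state()['ee_pos'],1),arm.get_state()['eef_rot'],arm.get_state()['clock'])
E
python3 c.py
```

```text
wrist port top [ 552.2 -194.3] [108.2 131.4] 83.59 50.5
wrist tab 306 [ 457.5 -183.9] [23.3 16. ] 82.72 52.2
port_hole0 0.74 [118.3, 260.9] [ 540.9 -190.9   51.5] 16046
shutter_tab 0.85 [186.5, 260.0] [ 465.6 -180.3   49.5] 653
[ 543.28796313 -191.17740195  385.20150937] [ 2.88449627e+00  8.83349264e-04 -1.69639308e+00]
scene port top [ 553.3 -194.6] [109.2 132.9] 82.77 49.9
scene tab 42 [ 458.7 -185.5] [23.5 18.4] 76.21 50.7
port_hole0 0.91 [215.4, 182.8] [ 550.2 -178.7   48.9] 2186
port_hole0 0.48 [239.5, 297.5] [611.  163.3  38.5] 1335
shutter_tab 0.4 [193.6, 186.5] [ 465.2 -183.5   34.4] 91
side port top [ 549.5 -197.5] [109.2 135. ] 83.94 50.1
side tab 76 [ 454.4 -186.5] [24.5 16.2] 83.56 51.7
port_hole0 0.56 [243.2, 307.4] [ 498.9 -202.4   51.6] 3578
shutter_tab 0.61 [253.7, 287.9] [ 447.5 -192.4   46.2] 211
[ 475.  -184.   248.6] [ 3.14158037e+00 -1.68127453e-05 -1.21259710e-01] 3.75
```

View pics/c.png

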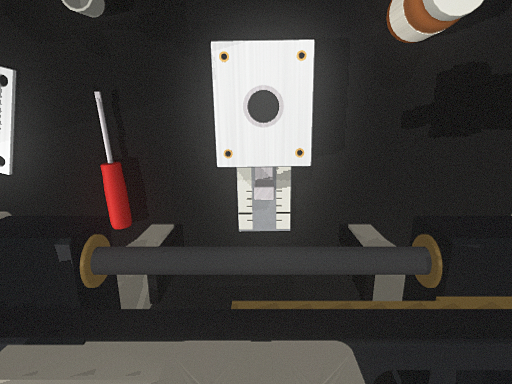

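The wrist view shows the port's threaded holes at about (row, col) (56,223), (55,302), (153,228) and (152,300). The tab is at (187,264) and the long line is at row 213. I'll refine the port pose from the holes.

```bash
cat >> h.py <<'E'
def ray(p,rc,z):
    K=np.array(p['intrinsics']); d=rot(p['orientation'])@np.array([(rc[1]-K[0,2])/K[0,0],(rc[0]-K[1,2])/K[1,1],1]); o=np.array(p['position'])
    return (o+d*(z-o[2])/d[2])[:2]
def fit(Q,M):
    """2D rigid: M(model)->Q; returns origin, yaw deg, residuals"""
    q,m=Q.mean(0),M.mean(0); a=np.arctan2(*(np.cross(M-m,Q-q).sum(),((M-m)*(Q-q)).sum()))
    r=np.array([[np.cos(a),-np.sin(a)],[np.sin(a),np.cos(a)]]); t=q-r@m
    return t,np.degrees(a),Q-(M@r.T+t)
def blob(img,rc,h=8):
    """centroid of coloured/dark spot on a bright ground near rc"""
    r,c=map(int,rc); s=img[r-h:r+h+1,c-h:c+h+1].astype(float).min(-1); wt=np.clip(np.percentile(s,85)-25-s,0,None)
    v,u=np.mgrid[-h:h+1,-h:h+1]; wt[np.hypot(u,v)>h]=0
    return np.array([r+(v*wt).sum()/wt.sum(),c+(u*wt).sum()/wt.sum()])
H=np.array([[50,40],[50,-40],[-50,40],[-50,-40]],float)
def portpose(p,guess,z=50):
    px=np.array([blob(p['frame'],g) for g in guess]); return (px,)+fit(np.array([ray(p,c,z) for c in px]),H)
E
cat > d.py <<'E'
from h import *
import warnings; warnings.filterwarnings('ignore')
p=capture('wrist'); px,t,a,res=portpose(p,[(56,223),(55,302),(153,228),(152,300)])
print(np.round(px,1),np.round(t,1),round(a,2),np.round(res,1))
r=np.radians(a); ux=np.array([np.cos(r),np.sin(r)])
print('tab from port',t-96*ux,'tab cloud 457.5,-183.9'); print(arm.get_state()['ee_pos'],np.degrees(arm.get_state()['eef_rot'][2]))
E
python3 d.py
```

```text
[[ 55.9 224.1]
 [ 55.1 301.7]
 [153.1 227.8]
 [152.4 299.4]] [ 552.9 -194.6] -6.42 [[ 0.1  0. ]
 [ 0.1 -0.1]
 [-0.1  0. ]
 [-0.1 -0. ]]
tab from port [ 457.53276431 -183.89978031] tab cloud 457.5,-183.9
[ 474.98660679 -184.01575839  248.5453361 ] -6.94347782646451
```

The port pose fits to 0.1 mm, and the tab position agrees between the two methods. Next I descend over the tab.

Request:
{"name": "move_arm", "arguments": {
  "moves": [
    [-17.4, 1.9, 20, 0, 0, -0.009, 100],
    [0, 0, 35, 0, 0, 0, 100],
    [0, 0, 35, 0, 0, 0, 100],
    [0, 0, 35, 0, 0, 0, 80],
    [0, 0, 30, 0, 0, 0, 70],
    [0, 0, 25, 0, 0, 0, 60],
    [0, 0, 20, 0, 0, 0, 50],
    [0, 0, 10, 0, 0, 0, 45],
    [0, 0, 0, 0, 0, 0, 45],
    [0, 0, 0, 0, 0, 0, 45]
  ]
}}

```text
clock: 4.8
ee_pos: [458.0, -183.9, 39.1]
eef_rot: [3.141, -0.001, -0.112]
force: [0.5, -0.7, 0.6]
width: 40.5
finger_force: 0.0
```

```bash
cat > e.py <<'E'
from h import *
p=capture('side'); f=p['frame'][190:310,220:380,::-1]
cv2.imwrite('pics/e.png',cv2.resize(f,(640,480),interpolation=2))
print({k:np.round(arm.get_state()[k],2) for k in ['clock','ee_pos','eef_rot','force','width']})
E
python3 e.py
```

```text
{'clock': np.float64(4.85), 'ee_pos': array([ 458.3 , -183.85,   39.5 ]), 'eef_rot': array([-3.14, -0.  , -0.11]), 'force': array([-0.21, -0.74,  0.35]), 'width': np.float64(40.37)}
```

View pics/e.png

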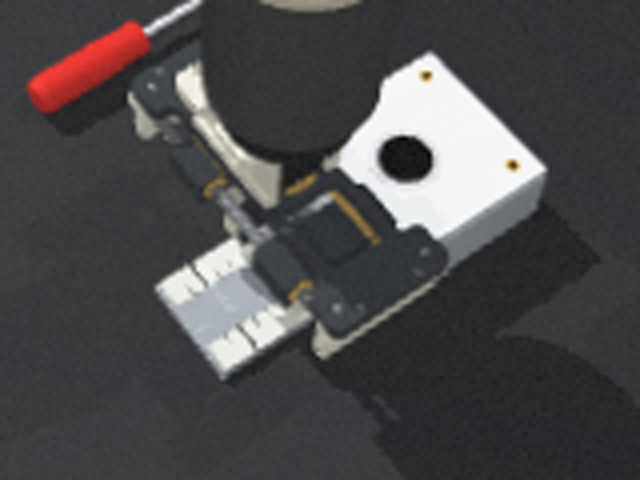

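The gripper straddles the tab over the ledge and the view is clear. Now grip.

Request:
{"name": "move_arm", "arguments": {
  "moves": [
    [0, 0, 0, 0, 0, 0, 0],
    [0, 0, 0, 0, 0, 0, 0],
    [0, 0, 0, 0, 0, 0, 0],
    [0, 0, 0, 0, 0, 0, 0],
    [0, 0, 0, 0, 0, 0, 0]
  ],
  "force": 40
}}

```text
clock: 5.35
ee_pos: [457.7, -185.4, 39.4]
eef_rot: [3.14, -0.001, -0.111]
force: [0.7, -13.9, 0.4]
width: 24.0
finger_force: 40.0
```

Request:
{"name": "move_arm", "arguments": {
  "moves": [
    [-3, 0, 0, 0, 0, 0, 0],
    [-3, 0, 0, 0, 0, 0, 0],
    [-3, 0, 0, 0, 0, 0, 0],
    [-3, 0, 0, 0, 0, 0, 0],
    [-3, 0, 0, 0, 0, 0, 0],
    [-3, 0, 0, 0, 0, 0, 0],
    [-3, 0, 0, 0, 0, 0, 0],
    [-3, 0, 0, 0, 0, 0, 0],
    [-3, 0, 0, 0, 0, 0, 0],
    [-3, 0, 0, 0, 0, 0, 0],
    [0, 0, 0, 0, 0, 0, 0],
    [0, 0, 0, 0, 0, 0, 0]
  ]
}}

```text
clock: 6.55
ee_pos: [428.7, -182.1, 39.4]
eef_rot: [3.14, -0.002, -0.111]
force: [2.5, -17.6, -2.7]
width: 23.4
finger_force: 40.0
```

```bash
cat > f.py <<'E'
from h import *
p=capture('side'); f=p['frame'][210:290,230:340,::-1]
cv2.imwrite('pics/f.png',cv2.resize(f,(770,560),interpolation=2)); w=cloud(p)
r=np.radians(-6.42);ux=np.array([np.cos(r),np.sin(r)]);uy=np.array([-ux[1],ux[0]]);c=np.array([552.9,-194.6])
s=arm.get_state();print({k:np.round(s[k],2) for k in ['clock','ee_pos','eef_rot','force','width','finger_force']},'tcp in port',(s['ee_pos'][:2]-c)@ux,(s['ee_pos'][:2]-c)@uy)
E
python3 f.py
```

```text
{'clock': np.float64(6.6), 'ee_pos': array([ 428.75, -182.12,   39.42]), 'eef_rot': array([ 3.14, -0.  , -0.11]), 'force': array([  1.8 , -17.86,  -3.33]), 'width': np.float64(23.98), 'finger_force': np.float64(40.0)} tcp in port -124.77028960668001 -1.4825704741023216
```

View pics/f.png

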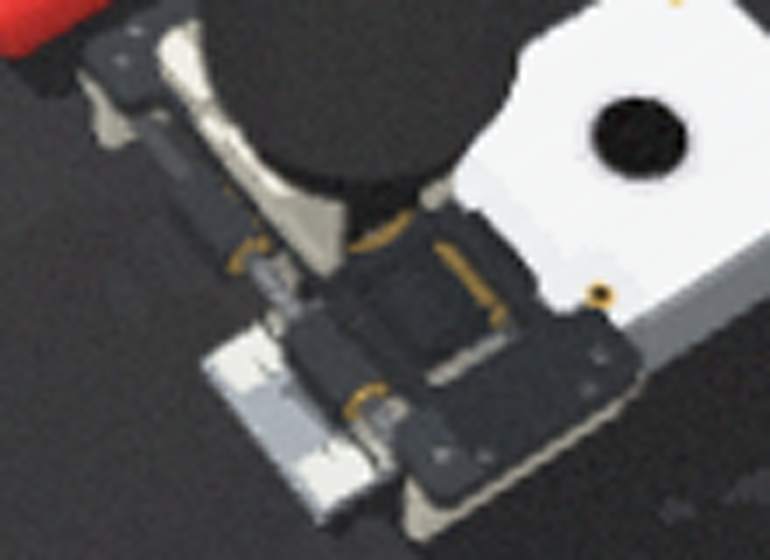

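The gripper now holds the tab, pulled to about 29.2 mm; the long line is just beyond it. I'll add the missing 0.8 mm and take off the sideways load.

Request:
{"name": "move_arm", "arguments": {
  "moves": [
    [-0.8, 1.5, 0, 0, 0, 0, 0],
    [0, 0, 0, 0, 0, 0, 0],
    [0, 0, 0, 0, 0, 0, 0]
  ]
}}

```text
clock: 6.9
ee_pos: [428.6, -182.4, 39.4]
eef_rot: [3.141, -0.004, -0.111]
force: [4.0, -6.1, -2.1]
width: 23.6
finger_force: 40.0
```

```bash
cat > g.py <<'E'
from h import *
r=np.radians(-6.42);ux=np.array([np.cos(r),np.sin(r)]);uy=np.array([-ux[1],ux[0]]);c=np.array([552.9,-194.6])
p=capture('wrist');p2=capture('scene')
f=cv2.resize(p['frame'][100:250,180:340,::-1],None,fx=3,fy=3,interpolation=2);g=cv2.resize(p2['frame'][165:240,150:225,::-1],(450,450),interpolation=2)[:, :300]
cv2.imwrite('pics/g.png',np.hstack([f,g]))
s=arm.get_state();print({k:np.round(s[k],2) for k in ['clock','ee_pos','eef_rot','force','width','finger_force']},'tcp in port',(s['ee_pos'][:2]-c)@ux,(s['ee_pos'][:2]-c)@uy)
w=cloud(p)[...,:];q=(w[...,:2]-c); X=q@ux;Y=q@uy+1.5
m=(abs(Y)<10)&(X<-75)&(X>-140)&(w[...,2]>20)&(w[...,2]<60); print(m.sum()); 
if m.any(): print(np.percentile(X[m],[0,5,25,50,75,95,100]),np.percentile(w[m][:,2],[5,50,95]))
E
python3 g.py
```

```text
{'clock': np.float64(7.0), 'ee_pos': array([ 428.57, -182.36,   39.39]), 'eef_rot': array([ 3.14, -0.  , -0.11]), 'force': array([ 4.01, -6.71, -2.96]), 'width': np.float64(23.67), 'finger_force': np.float64(40.0)} tcp in port -124.91585378806332 -1.7407650509283625
1122
[-133.48325659 -131.86691994 -129.1728228  -117.77221576 -117.42411597
 -117.13839644 -116.75640152] [22.21422068 39.98261189 53.04013485]
```

View pics/g.png

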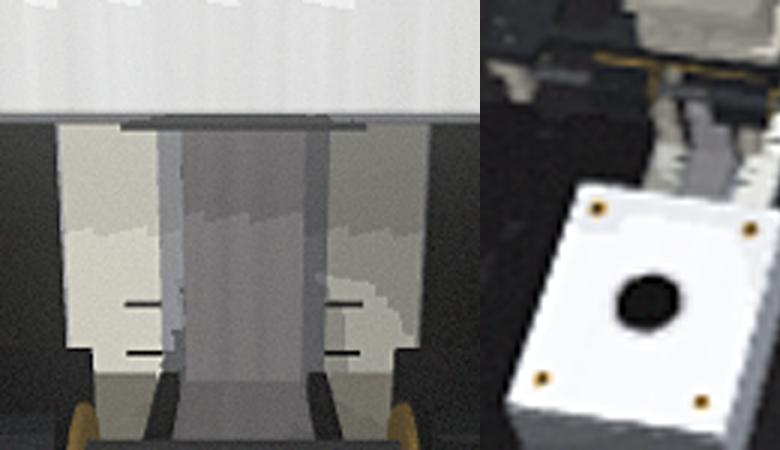

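The tab's inner face reads about -117.5 mm, so travel is about 29.5 mm. I'll nudge slightly further and then hold.

Request:
{"name": "move_arm", "arguments": {
  "moves": [
    [-0.7, 0.5, 0, 0, 0, 0, 0],
    [0, 0, 0, 0, 0, 0, 0],
    [0, 0, 0, 0, 0, 0, 0]
  ]
}}

```text
clock: 7.3
ee_pos: [428.0, -182.4, 39.4]
eef_rot: [3.142, -0.004, -0.111]
force: [5.0, -2.8, -3.3]
width: 24.3
finger_force: 40.0
```

```bash
python3 g.py
```

```text
{'clock': np.float64(7.4), 'ee_pos': array([ 428.03, -182.39,   39.4 ]), 'eef_rot': array([ 3.14, -0.  , -0.11]), 'force': array([ 5.06, -1.69, -2.45]), 'width': np.float64(23.7), 'finger_force': np.float64(40.0)} tcp in port -125.45097654485535 -1.830300022460714
1113
[-134.24549112 -132.60004308 -129.73260562 -118.32305173 -118.013341
 -117.67633828 -117.03857745] [22.38956251 39.95953697 53.01866345]
```

Travel is now 30.0 mm (inner face at -118.0) and the force is 5 N, as specified. I'll hold 1.1 s, release, and rise.

Request:
{"name": "move_arm", "arguments": {
  "moves": [
    [0, 0, 0, 0, 0, 0, 0],
    [0, 0, 0, 0, 0, 0, 0],
    [0, 0, 0, 0, 0, 0, 0],
    [0, 0, 0, 0, 0, 0, 0],
    [0, 0, 0, 0, 0, 0, 0],
    [0, 0, 0, 0, 0, 0, 0],
    [0, 0, 0, 0, 0, 0, 0],
    [0, 0, 0, 0, 0, 0, 0],
    [0, 0, 0, 0, 0, 0, 0],
    [0, 0, 0, 0, 0, 0, 0],
    [0, 0, 0, 0, 0, 0, 60],
    [0, 0, 0, 0, 0, 0, 60],
    [0, 0, 0, 0, 0, 0, 60],
    [0, 0, 0, 0, 0, 0, 60],
    [0, 0, 0, 0, 0, 0, 60],
    [0, 0, 0, 0, 0, 0, 60]
  ]
}}

```text
clock: 9.0
ee_pos: [425.9, -182.3, 38.5]
eef_rot: [3.142, 0.0, -0.112]
force: [-0.2, 0.4, 0.1]
width: 52.4
finger_force: 0.0
```

Request:
{"name": "move_arm", "arguments": {
  "moves": [
    [0, 0, -30, 0, 0, 0, 60],
    [0, 0, -40, 0, 0, 0, 60],
    [0, 0, -40, 0, 0, 0, 100],
    [0, 0, -40, 0, 0, 0, 100],
    [0, 0, -40, 0, 0, 0, 100],
    [0, 0, -20, 0, 0, 0, 100],
    [0, 0, 0, 0, 0, 0, 100],
    [0, 0, 0, 0, 0, 0, 100]
  ]
}}

```text
clock: 9.8
ee_pos: [425.8, -182.2, 248.6]
eef_rot: [-3.141, -0.001, -0.112]
force: [-0.7, 0.0, -0.8]
width: 87.1
finger_force: 0.0
```

```bash
cat > i.py <<'E'
from h import *
import warnings; warnings.filterwarnings('ignore')
s=arm.get_state();print({k:np.round(s[k],3) for k in ['clock','ee_pos','eef_rot','force','width']})
p=capture('wrist'); c=np.array([552.9,-194.6]);r=np.radians(-6.42)
R2=np.array([[np.cos(r),-np.sin(r)],[np.sin(r),np.cos(r)]])
# project the nominal holes into this picture, then refine
K=np.array(p['intrinsics']);Rc=rot(p['orientation'])
def pj(X): q=Rc.T@(np.array(X)-p['position']);return (K[1,1]*q[1]/q[2]+K[1,2],K[0,0]*q[0]/q[2]+K[0,2])
px,t,a,res=portpose(p,[pj([*(c+R2@h),50]) for h in H]); print(np.round(px,1),np.round(t,1),round(a,2),np.abs(res).max())
w=cloud(p);q=(w[...,:2]-t)@R2; m=(abs(q[...,1])<9)&(q[...,0]<-75)&(q[...,0]>-145)&(w[...,2]>48)&(w[...,2]<56)
print('tab top X',m.sum(),np.percentile(q[m][:,0],[1,50,99]))
E
python3 i.py
```

```text
{'clock': np.float64(9.8), 'ee_pos': array([ 425.764, -182.154,  248.586]), 'eef_rot': array([-3.141e+00, -1.000e-03, -1.120e-01]), 'force': array([-0.71 ,  0.024, -0.843]), 'width': np.float64(87.117)}Traceback (most recent call last):
  File "i.py", line 9, in <module>
    px,t,a,res=portpose(p,[pj([*(c+R2@h),50]) for h in H]); print(np.round(px,1),np.round(t,1),round(a,2),np.abs(res).max())
               ~~~~~~~~^^^^^^^^^^^^^^^^^^^^^^^^^^^^^^^^^^^
  File "h.py", line 34, in portpose
    px=np.array([blob(p['frame'],g) for g in guess]); return (px,)+fit(np.array([ray(p,c,z) for c in px]),H)
                 ~~~~^^^^^^^^^^^^^^
  File "h.py", line 29, in blob
    r,c=map(int,rc); s=img[r-h:r+h+1,c-h:c+h+1].astype(float).min(-1); wt=np.clip(np.percentile(s,85)-25-s,0,None)
                                                                                  ~~~~~~~~~~~~~^^^^^^
    return _quantile_unchecked(
        a, q, axis, out, overwrite_input, method, keepdims, weights)
    return _ureduce(a,
                    func=_quantile_ureduce_func,
    ...<5 lines>...
                    overwrite_input=overwrite_input,
                    method=method)
    r = func(a, **kwargs)
    result = _quantile(arr,
                       quantiles=q,
    ...<2 lines>...
                       out=out,
                       weights=wgt)
    slices_having_nans = np.isnan(arr[-1, ...])
                                  ~~~^^^^^^^^^
IndexError: index -1 is out of bounds for axis 0 with size 0
```

```bash
sed -i 's/^px,t,a,res=.*/t=c/' i.py; python3 i.py | tail -1
```

```text
tab top X 223 [-103.14527415  -95.35988735  -88.72453871]
```

The tab is home (centre at -95.4, nominal -96). Next I move over the cover and view it from the same offset.

Request:
{"name": "move_arm", "arguments": {
  "moves": [
    [5, -38.4, 0, 0, 0, 0, 100],
    [5, -38.4, 0, 0, 0, 0, 100],
    [5, -38.4, 0, 0, 0, 0, 100],
    [5, -38.4, 0, 0, 0, 0, 100],
    [5, -38.4, 0, 0, 0, 0, 100],
    [5, -38.4, 0, 0, 0, 0, 100],
    [5, -38.4, 0, 0, 0, 0, 100],
    [5, -38.4, 0, 0, 0, 0, 100],
    [5, -38.4, 0, 0, 0, 0, 100],
    [5, -38.4, 0, 0, 0, 0, 100],
    [0, 0, 0, 0, 0, 0.13, 100],
    [0, 0, 0, 0, 0, 0.128, 100],
    [0, 0, 0, 0, 0, 0, 100],
    [0, 0, 0, 0, 0, 0, 100],
    [0, 0, 0, 0, 0, 0, 100]
  ]
}}

```text
clock: 11.4
ee_pos: [518.3, 193.4, 248.1]
eef_rot: [3.141, 0.0, -0.367]
force: [0.0, 0.4, 0.4]
width: 87.3
finger_force: 0.0
```

```bash
cat > j.py <<'E'
from h import *
import warnings; warnings.filterwarnings('ignore')
s=arm.get_state();print({k:np.round(s[k],3) for k in ['clock','ee_pos','eef_rot']})
p=capture('wrist'); c=np.array([592,165.5]);r=np.radians(-21.2)
R2=np.array([[np.cos(r),-np.sin(r)],[np.sin(r),np.cos(r)]])
K=np.array(p['intrinsics']);Rc=rot(p['orientation'])
def pj(X): q=Rc.T@(np.array(X)-p['position']);return (K[1,1]*q[1]/q[2]+K[1,2],K[0,0]*q[0]/q[2]+K[0,2])
g=[pj([*(c+R2@h),5]) for h in H]; print(np.round(g))
cv2.imwrite('pics/j.png',p['frame'][:,:,::-1])
px,t,a,res=portpose(p,g,5); print(np.round(px,1),np.round(t,1),round(a,2),np.abs(res).max())
w=cloud(p)
m=near(w,t,45,30,50); print('handle',m.sum(),*rect(w,m,None))
m=near(w,t,95,2.5,12); m=cv2.morphologyEx(m.astype(np.uint8),cv2.MORPH_OPEN,np.ones((3,3)))>0; print('plate',m.sum(),*rect(w,m,None),np.median(w[m],0))
E
python3 j.py
```

```text
{'clock': np.float64(11.4), 'ee_pos': array([518.348, 193.427, 248.118]), 'eef_rot': array([ 3.141,  0.   , -0.367])}
[[ 62. 228.]
 [ 62. 296.]
 [148. 230.]
 [148. 293.]]
[[ 63.8 227. ]
 [ 64.1 294.6]
 [148.9 229. ]
 [149.1 292.1]] [591.  167.2] -21.22 0.26584153435587154
handle 848 [590.9 167. ] [62.7 15.4] -21.44
plate 8418 [590.8 167.3] [130.3 106.1] -21.27 [594.55483647 166.3738462    5.43880342]
```

View pics/j.png

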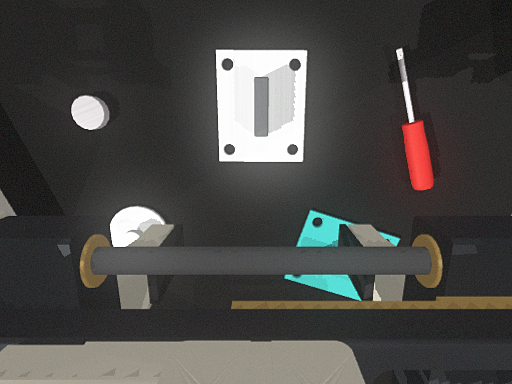

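The image shows the aluminium cover at rows 50–160 with its holes at (64,227), (64,295), (149,229) and (149,292). The turquoise look-alike is clear of it. All measurements agree, so I descend to the handle.

Request:
{"name": "move_arm", "arguments": {
  "moves": [
    [38, 0, 0, 0, 0, 0.003, 100],
    [39.1, 0.2, 0, 0, 0, 0, 100],
    [0, 0, 40, 0, 0, 0, 100],
    [0, 0, 40, 0, 0, 0, 80],
    [0, 0, 40, 0, 0, 0, 60],
    [0, 0, 40, 0, 0, 0, 50],
    [0, 0, 25, 0, 0, 0, 45],
    [0, 0, 20, 0, 0, 0, 45],
    [0, 0, 10, 0, 0, 0, 45],
    [0, 0, 0, 0, 0, 0, 45],
    [0, 0, 0, 0, 0, 0, 45]
  ]
}}

```text
clock: 12.55
ee_pos: [590.8, 165.8, 34.4]
eef_rot: [-3.141, -0.001, -0.372]
force: [-0.1, 0.0, 0.7]
width: 39.9
finger_force: 0.0
```

Request:
{"name": "move_arm", "arguments": {
  "moves": [
    [0, 0, 0, 0, 0, 0, 0],
    [0, 0, 0, 0, 0, 0, 0],
    [0, 0, 0, 0, 0, 0, 0],
    [0, 0, 0, 0, 0, 0, 0],
    [0, 0, 0, 0, 0, 0, 0],
    [0, 0, 0, 0, 0, 0, 0]
  ],
  "force": 50
}}

```text
clock: 13.15
ee_pos: [590.4, 165.6, 34.2]
eef_rot: [-3.141, -0.0, -0.372]
force: [-1.2, -0.6, 6.0]
width: 15.3
finger_force: 50.0
```

Request:
{"name": "move_arm", "arguments": {
  "moves": [
    [0, 0, -4, 0, 0, 0, 0],
    [0, 0, -10, 0, 0, 0, 0],
    [0, 0, -20, 0, 0, 0, 0],
    [0, 0, -25, 0, 0, 0, 0],
    [0, 0, -25, 0, 0, 0, 0],
    [0, 0, -20, 0, 0, 0, 0],
    [0, 0, -12, 0, 0, 0, 0],
    [0, 0, 0, 0, 0, 0, 0],
    [0, 0, 0, 0, 0, 0, 0]
  ]
}}

```text
clock: 14.05
ee_pos: [589.7, 165.4, 148.9]
eef_rot: [3.141, 0.001, -0.373]
force: [-0.9, 0.4, -4.4]
width: 15.7
finger_force: 50.0
```

```bash
cat > k.py <<'E'
from h import *
s=arm.get_state();print({k:np.round(s[k],3) for k in ['clock','ee_pos','eef_rot','force','width']})
p=capture('wrist'); cv2.imwrite('pics/k.png',p['frame'][:,:,::-1]); w=cloud(p); E=np.array(s['ee_pos'])
T=R.from_euler('xyz',s['eef_rot']).as_matrix(); q=(w-E)@T   # tool frame
m=(q[...,2]>18)&(q[...,2]<45)&(abs(q[...,1])<75)&(q[...,0]>-90)&(q[...,0]<90)
print(m.sum()); P=q[m]; A=np.c_[P[:,:2],np.ones(len(P))]; 
for i in range(3):
    k=np.linalg.lstsq(A,P[:,2],rcond=None)[0]; ok=abs(A@k-P[:,2])<2; P=P[ok];A=A[ok]
print('plane z=ax+by+c',np.round(k,4),len(P)); print(*[np.round(np.percentile(P[:,i],[.2,50,99.8]),1) for i in (0,1)])
E
python3 k.py
```

```text
{'clock': np.float64(14.05), 'ee_pos': array([589.687, 165.444, 148.875]), 'eef_rot': array([ 3.141e+00,  1.000e-03, -3.730e-01]), 'force': array([-0.865,  0.399, -4.436]), 'width': np.float64(15.665)}
16305
plane z=ax+by+c [1.40000e-03 1.00000e-03 2.88262e+01] 15920
[-36.7  39.5  64.5] [-54.6  -1.4  51.1]
```

View pics/k.png

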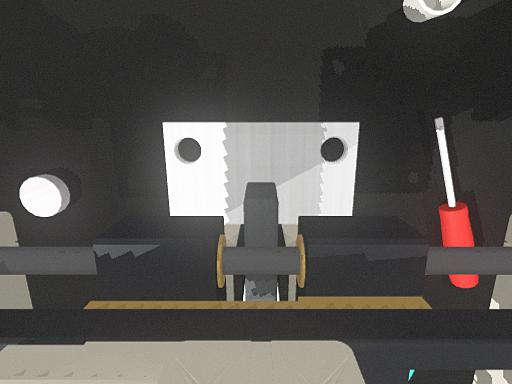

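The plate is held level; the image shows its front holes at (150,188) and (150,332), and the handle between the fingers. The wrist view has a constant tool-y bias of about 1.75 mm, which it also showed at the tab, so I use the same camera for both parts and it cancels. I'll carry the plate over the port.

Request:
{"name": "move_arm", "arguments": {
  "moves": [
    [2.8, 10, 0, 0, 0, 0, 0],
    [5.6, 20, 0, 0, 0, 0, 0],
    [8.9, 32, 0, 0, 0, 0, 0],
    [8.9, 32, 0, 0, 0, 0, 0],
    [8.9, 32, 0, 0, 0, 0, 0],
    [8.9, 32, 0, 0, 0, 0, 0],
    [8.9, 32, 0, 0, 0, 0, 0],
    [8.9, 32, 0, 0, 0, 0, 0],
    [8.9, 32, 0, 0, 0, 0, 0],
    [8.9, 32, 0, 0, 0, 0, 0],
    [8.9, 32, 0, 0, 0, 0, 0],
    [5.6, 20, 0, 0, 0, 0, 0],
    [3.3, 12, 0, 0, 0, 0, 0],
    [0, 0, 0, 0, 0, -0.05, 0],
    [0, 0, 0, 0, 0, -0.08, 0],
    [0, 0, 0, 0, 0, -0.08, 0],
    [0, 0, 0, 0, 0, -0.051, 0],
    [0, 0, 0, 0, 0, 0, 0],
    [0, 0, 0, 0, 0, 0, 0]
  ]
}}

```text
clock: 16.0
ee_pos: [553.1, -196.0, 149.3]
eef_rot: [-3.142, 0.001, -0.113]
force: [-0.1, -1.1, -3.7]
width: 15.8
finger_force: 50.0
```

```bash
python3 k.py
```

```text
{'clock': np.float64(16.0), 'ee_pos': array([ 553.07 , -195.995,  149.299]), 'eef_rot': array([-3.142e+00,  1.000e-03, -1.130e-01]), 'force': array([-0.085, -1.07 , -3.73 ]), 'width': np.float64(15.752)}
16313
plane z=ax+by+c [1.20000e-03 1.10000e-03 2.88338e+01] 15922
[-36.1  39.9  65.3] [-54.6  -1.4  51.1]
```

Request:
{"name": "move_arm", "arguments": {
  "moves": [
    [0, 0.4, 8, 0, 0, 0, 0],
    [0, 0, 14, 0, 0, 0, 0],
    [0, 0, 14, 0, 0, 0, 0],
    [0, 0, 8, 0, 0, 0, 0],
    [0, 0, 5, 0, 0, 0, 0],
    [0, 0, 3, 0, 0, 0, 0],
    [0, 0, 2, 0, 0, 0, 0],
    [0, 0, 0, 0, 0, 0, 0],
    [0, 0, 0, 0, 0, 0, 0],
    [0, 0, 0, 0, 0, 0, 0]
  ]
}}

```text
clock: 17.05
ee_pos: [553.7, -196.3, 96.0]
eef_rot: [-3.142, -0.001, -0.112]
force: [-0.3, -0.7, -3.2]
width: 15.6
finger_force: 50.0
```

```bash
python3 k.py; cat > l.py <<'E'
from h import *
p=capture('wrist');f=p['frame'][:,:,::-1]; a=cv2.resize(f[130:175,165:215],(400,360),interpolation=2);b=cv2.resize(f[130:175,305:355],(400,360),interpolation=2)
g=capture('scene')['frame'][180:250,135:225,::-1];g2=capture('side')['frame'][195:285,265:365,::-1]
cv2.imwrite('pics/l.png',cv2.resize(np.vstack([np.hstack([a,b]),np.hstack([cv2.resize(g,(400,311),interpolation=2),cv2.resize(g2,(400,311),interpolation=2)])]),(700,587)))
E
python3 l.py
```

```text
{'clock': np.float64(17.05), 'ee_pos': array([ 553.701, -196.29 ,   95.99 ]), 'eef_rot': array([-3.142e+00, -1.000e-03, -1.120e-01]), 'force': array([-0.3  , -0.687, -3.161]), 'width': np.float64(15.603)}
16550
plane z=ax+by+c [2.10000e-03 1.30000e-03 2.88038e+01] 15820
[-35.7  39.8  64.9] [-54.6  -1.4  51. ]
```

View pics/l.png

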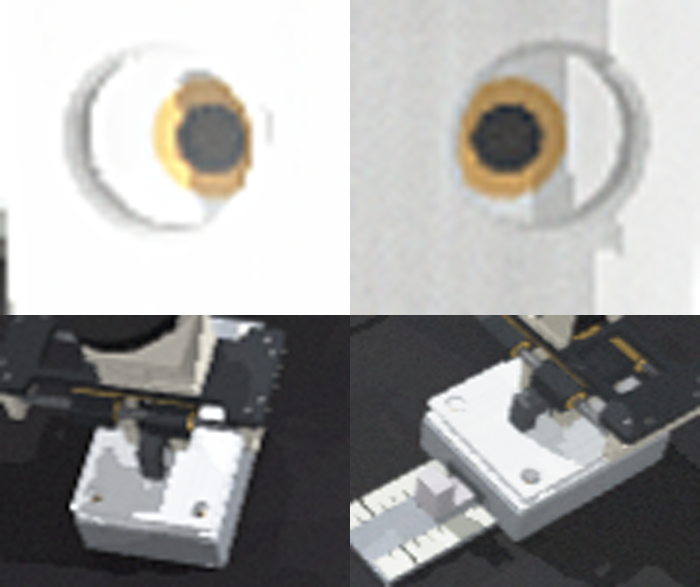

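Each threaded hole (gold ring) shows through the plate's front holes, displaced toward the image centre as expected from parallax. I'll quantify it.

```bash
cat > m.py <<'E'
from h import *
p=capture('wrist'); f=p['frame']; s=arm.get_state();E=np.array(s['ee_pos']);yaw=s['eef_rot'][2]
print(np.round(E,1),round(float(yaw),4),s['clock'])
T=np.array([[np.cos(yaw),np.sin(yaw)],[np.sin(yaw),-np.cos(yaw)]])
hsv=cv2.cvtColor(f,cv2.COLOR_RGB2HSV)
g=cv2.cvtColor(f,cv2.COLOR_RGB2GRAY)
for c0,c1 in [(165,215),(305,355)]:
    sub=f[130:175,c0:c1]; h=hsv[130:175,c0:c1]
    gold=((h[...,1]>90)&(h[...,2]>90)).astype(np.uint8); pts=np.argwhere(gold)
    (cc,cr),(a,b),_=cv2.minAreaRect(cv2.convexHull(pts[:,::-1].astype(np.float32)));
    dark=((h[...,2]<110)&(cv2.dilate(gold,np.ones((7,7)))>0)); d=np.argwhere(dark).mean(0)+[130,c0]
    print('gold',[cr+130,cc+c0],np.round([a,b],1),'dark',np.round(d,1),'tool xy at z50:',np.round((ray(p,d,50)-E[:2])@T,2))
    big=cv2.resize(g[130:175,c0:c1],None,fx=6,fy=6,interpolation=2)
    C=cv2.HoughCircles(cv2.GaussianBlur(big,(7,7),0),cv2.HOUGH_GRADIENT,1.2,400,param1=60,param2=12,minRadius=60,maxRadius=95)
    if C is not None:
        x,y,r=C[0,0]; rc=[130+(y+.5)/6-.5,c0+(x+.5)/6-.5]; print('plate hole',np.round(rc,1),'r',r/6,'tool xy:',np.round((ray(p,rc,E[2]-28.8)-E[:2])@T,2))
E
python3 m.py
```

```text
[ 553.5 -196.3   95.7] -0.1118 17.3
gold [149.0, 193.5] [14. 13.] dark [148.  194.7] tool xy at z50: [ 49.8  -41.61]
plate hole [149.9 188.1] r 12.16 tool xy: [ 50.5  -41.57]
gold [149.0, 328.0] [16. 14.] dark [149.  327.2] tool xy at z50: [49.14 38.75]
plate hole [148.7 333.7] r 13.52 tool xy: [51.13 38.55]
```

Request:
{"name": "move_arm", "arguments": {
  "moves": [
    [-0.7, 0, 0.9, 0, 0, 0, 0],
    [0, 0, 0.8, 0, 0, 0, 0],
    [0, 0, 0, 0, 0, 0, 0],
    [0, 0, 0, 0, 0, 0, 0],
    [0, 0, 0, 0, 0, 0, 0],
    [0, 0, 0, 0, 0, 0, 0]
  ]
}}

```text
clock: 17.9
ee_pos: [552.8, -196.2, 93.9]
eef_rot: [3.142, -0.0, -0.112]
force: [-0.3, -0.2, -3.8]
width: 15.6
finger_force: 50.0
```

```bash
cat >> m.py <<'E'
w=cloud(p);TT=R.from_euler('xyz',s['eef_rot']).as_matrix();q=(w-E)@TT
m=(abs(q[...,2]-28.8)<2.5)&(q[...,0]>0); 
P=[(q[:,c,1][m[:,c]].mean(),q[:,c,0][m[:,c]].max()) for c in range(175,346) if m[:,c].sum()>10]
P=np.array(P);k=np.polyfit(P[:,0],P[:,1],1);print('front edge slope deg',np.degrees(k[0]),k[1],len(P))
S=[(q[r,:,0][m[r]].mean(),q[r,:,1][m[r]].min(),q[r,:,1][m[r]].max()) for r in range(130,205) if m[r].sum()>10]
S=np.array(S);print('sides',[np.round(np.degrees(np.polyfit(S[:,0],S[:,i],1)[0]),2) for i in (1,2)])
t=(w[...,2]>45)&(w[...,2]<54)&(abs(q[...,1])<50)&(q[...,0]>0); print('port z',np.median(w[t][:,2]) if t.any() else None,t.sum(),'plate top z',np.median(w[m][:,2]))
for n in ('scene','side'):
    c=cloud(capture(n)); a=near(c,E[:2],60,58,75); print(n,'plate top z',np.round(np.median(c[a][:,2]),1),a.sum())
print({k:np.round(s[k],2) for k in ['force','width','finger_force']})
E
python3 m.py
```

```text
[ 552.8 -196.2   93.9] -0.1118 17.95
gold [148.517240524292, 193.20689582824707] [16.  13.4] dark [147.3 193.5] tool xy at z50: [ 50.35 -41.86]
plate hole [149.9 188.3] r 12.139999 tool xy: [ 50.49 -41.42]
gold [148.39999771118164, 328.3000011444092] [14.3 16.5] dark [148.2 327.7] tool xy at z50: [49.81 38.59]
plate hole [149.1 332.3] r 15.06 tool xy: [50.9  37.81]
front edge slope deg 0.22328497132531294 64.98724120727945 171
sides [np.float64(-0.07), np.float64(0.09)]
port z 50.65709796387847 862 plate top z 65.00658054387775
scene plate top z 64.3 570
side plate top z 64.7 793
{'force': array([-0.11,  0.62, -4.24]), 'width': np.float64(15.83), 'finger_force': np.float64(50.0)}
```

Alignment is within about 0.5 mm and 0.3°, with a gap of about 9.4 mm. I'll raise it 0.5 mm, settle, and hand in.

Request:
{"name": "move_arm", "arguments": {
  "moves": [
    [-0.2, 0, -0.5, 0, 0, 0, 0],
    [0, 0, 0, 0, 0, 0, 0],
    [0, 0, 0, 0, 0, 0, 0],
    [0, 0, 0, 0, 0, 0, 0],
    [0, 0, 0, 0, 0, 0, 0],
    [0, 0, 0, 0, 0, 0, 0],
    [0, 0, 0, 0, 0, 0, 0],
    [0, 0, 0, 0, 0, 0, 0]
  ]
}}

```text
clock: 18.85
ee_pos: [552.6, -196.1, 94.4]
eef_rot: [-3.142, -0.0, -0.112]
force: [-0.4, -0.6, -3.7]
width: 15.9
finger_force: 50.0
```

```bash
python3 m.py && python3 -c "
from station import arm
print(arm.sign_off())"
```

```text
[ 552.6 -196.1   94.4] -0.1118 18.9
gold [147.5, 193.5] [15. 13.] dark [147.  193.6] tool xy at z50: [ 50.49 -41.88]
plate hole [149.9 188.3] r 12.12 tool xy: [ 50.47 -41.41]
gold [147.5, 328.5] [15. 15.] dark [147.5 327.5] tool xy at z50: [50.13 38.61]
plate hole [148.3 331.1] r 12.240001 tool xy: [51.31 37.14]
front edge slope deg 0.2048730834059598 64.95836987052863 171
sides [np.float64(-0.08), np.float64(-0.1)]
port z 50.599536969870854 854 plate top z 65.48918480833224
scene plate top z 64.7 570
side plate top z 65.3 798
{'force': array([ 0.36, -0.08, -3.97]), 'width': np.float64(15.4), 'finger_force': np.float64(50.0)}
the job is handed in; nothing more can be done
None
```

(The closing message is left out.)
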